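# Hold a wash pipe's end cap against its seal for the locking screw

## Task

One of the three wash pipes of the dish machine's spray manifold is open; the other two have their end caps on. Take the loose grey cap by its lug, slide its spigot into the open pipe and press the cap squarely against the rubber seal with a steady push of about 12 N, without crushing the seal (25 N would). Keep up that push for three seconds and finish still gripping and pressing, so that I can put in the locking screw; leave the screwdriver, mug and brush where they are.

Things in the scene. Friction and masses are not known exactly. Their poses are not given: they have to be found in the camera images.
- cap: The loose grey plastic end cap, 0.1 to 0.2 kg. Origin: centre of the flange's flat sealing face; +x is the way it goes into the pipe. Flange 56 wide (y) x 38 high (z) x 8 mm, x = -8 to 0. Spigot 38 wide x 22 high, x = 0 to 34 mm, its last 8 mm 32 x 16. Lies on the counter z up (also the way up it is fitted), origin 19 mm above it, +x pointing away from the robot within 40 degrees.
- cap_grip (a point): Point to hold the loose cap by, in its upright flat lug: 28 mm behind the sealing face (cap x = -28 mm), 6 mm above the origin. The lug is 12 mm thick (y), x = -48 to -8 mm, z = -19 to +13 mm. Fingers from above, closing along cap y.
- seal: Black rubber seal ring on the one open pipe's mouth: outside 51 x 35, opening 42 wide x 26 high, 10 mm thick. Origin: centre of its front face, on the pipe's axis, 60 mm above the counter, moving with that face; +x straight into the pipe, z up. Springy along x: gives 1 mm per 4 N, at its limit after 5.5 mm (22 N).
- manifold: The dish machine's steel spray manifold, immovable: three parallel box pipes 95 mm apart, 48 x 32 mm outside, 42 x 26 inside, axes 60 mm above the counter, 220 mm long, on a cross header at the far side. Origin: on the counter under the middle mouth; +x along the pipes, away from the robot. Mouths at x = 0, y = +95, 0, -95 mm.
- fitted_cap_1: A cap like the loose one, already screwed on to one pipe (which one differs from start to start), immovable. Origin: on the pipe's axis, 10 mm in front of its mouth; its lug reaches 45 mm farther towards the robot.
- fitted_cap_2: The other cap that is already screwed on to a pipe; as fitted_cap_1.
- screwdriver: Bystander: screwdriver with black handle, 190 mm, lying on the counter. Origin under the front half of its handle.
- mug: Bystander: white mug turned upside down, 64 x 91 x 50 mm. Origin at the centre of its underside.
- brush: Bystander: grey washing brush, 36 x 269 x 62 mm. Origin at the centre of its underside.
There are look-alikes about, which are no part of the job. What is shaped like the cap but pink is not meant.

How it is judged:
On the way, in this order (a step that is already met when the one before it is completed fails the run):
1. the cap's spigot has entered the open pipe, the cap being held by the fingers (y of cap in the frame of seal between -0.006 and 0.006 m and z of cap in the frame of seal between -0.006 and 0.006 m and angle between the x axis of cap and the x axis of seal, either way round below 0.12 rad and angle between the z axis of cap and the z axis of seal, either way round below 0.12 rad and x of cap in the frame of seal between -0.024 and 0.006 m and contact force between the fingers and cap above 3 N), for 0.1 s.
2. the cap is pressed squarely on the seal with 7 to 18 N for three seconds on end (y of cap in the frame of seal between -0.006 and 0.006 m and z of cap in the frame of seal between -0.006 and 0.006 m and angle between the x axis of cap and the x axis of seal, either way round below 0.12 rad and angle between the z axis of cap and the z axis of seal, either way round below 0.12 rad and x of cap in the frame of seal between -0.003 and 0.003 m and contact force between cap and seal between 7 and 18 N and contact force between the fingers and cap above 3 N), for 3 s.
At the end, for the whole second after the job is handed in: The cap sits in the open pipe's mouth, sealing face on the seal, within 6 mm of the pipe's axis and 7 degrees of square, pressed on the seal with 7 to 18 N, at rest and still gripped by the fingers; screwdriver, mug and brush within 20 mm of where they were (all of step 2 and linear speed of cap below 0.01 m/s and angular speed of cap below 0.1 rad/s and height (world z) of cap above 0.052 m and distance of each of screwdriver, mug, brush from where it was at the start of the episode below 0.02 m); the arm keeps its last pose, push and grip.
It fails at once if the seal is crushed (25 N or more) (contact force between anything else and seal above 25 N).
It fails at once if the screwdriver, mug or brush is shifted by more than 20 mm (distance of any of screwdriver, mug, brush from where it was at the start of the episode above 0.02 m).
It also fails if it takes over 58 s, if anything falls off the work surface, if the arm or the gripper's body presses on something with over 40 N, if the wrist force passes 120 N, or if a joint passes its speed limit or range.

## Robot

A 7-joint arm with a two-finger parallel gripper is mounted at the origin on a cart in front of the work surface, level with it; the furniture and walls round the work are solid. World frame = base frame: x ahead of the robot, y to its left, z up, the work surface at z = 0. Lengths are in m, angles in rad, forces in N, time in s.
With the tool pointing down it reaches from about 0.425 to 0.925 m from the base axis. Payload 6.8 kg.
Tool frame: the origin (TCP) lies midway between the tips of the shut fingers; the grasp point (between the pads) lies 19 mm behind it; z points along the fingers, y is the line along which they close (so a half turn about z gives the same grasp; the last joint's range is limited). The gripper opens to 85 mm and grips with 20 to 120 N. Pads are 22 mm wide; open, the fingers measure 114 mm over their backs; the gripper's body (76 mm by 85 mm) begins 54 mm behind the grasp point. The pads swing forward as they close: fully open they stand 13 mm farther back than shut.
Start: joints at [-1.343, 0.477, 0.022, 1.555, -0.011, 1.109, -0.083], TCP at [0.222, 0.637, 0.231] pointing down, gripper open.
Joint ranges: [-2.96, 2.96], [-0.34, 2.1], [-1.41, 1.46], [0.24, 2.44], [-1.37, 4.51], [0.17, 1.92], [-2.96, 2.96]. Speed limits (rad/s): [2.39, 2.39, 3.14, 3.14, 3.14, 3.14, 3.14].

## Interface

Orientations are given as a rotation vector (axis times angle).
In Python, from bench import status, vision, r gives the robot as it stands. The module is installed in compiled form; this text tells all that it offers.
- The arm moves only by the shell command python3 -m handwheel 'ROWS' [OPENING] [FORCE]. ROWS is JSON, a list of rows, each an object with "dp": the shift along the tool's x, y, z in m, a list of three; "delta_rot": the turn, a rotation vector about the tool's x, y, z in rad, a list of three. In form: [{"dp": [x, y, z], "delta_rot": [rx, ry, rz]}, ...]. A call has 1 to 12 rows; each row is the pose to reach, as a shift and turn from the pose commanded when the call began, along the tool's axes at that moment; what a row does not reach only later rows make up. A row lasts 1/8 s, in which the tool goes at most 62.5 mm and 10.7 degrees, less where a joint would pass 70% of its speed; a pose out of reach is approached as far as the arm can. A call with a gripper value outside its range is refused whole. OPENING is the opening, from 0 (shut) to 1 (fully open), set as the call begins (- or left out, the last holds). The fingers move at their own pace and stop on an object; FORCE is the grip in N (left out, the last holds). Time passes only in rows, so rows that repeat a pose let the fingers close. It gives the time, the measured TCP pose, the force, the opening and the grip force at its end, in the units of the state.
- status.get_obs(): the state, without advancing time (a new reading comes with each control period).
- vision.grab_frame(name): name is "scene" or "top" or "wrist"; returns a dict with "img" (420x560x3 uint8, blue, green, red), "fovy" (degrees; the focal length in pixels is half the picture's height over the tangent of half this angle, whatever the lens; pixels are square), "cx", "cy" (the principal point, pixels), "distortion" ([k1, k2, p1, p2, k3] as OpenCV has them; the pictures are not rectified), "world_from_camera" (4x4, takes a point from camera to world coordinates). Camera axes: x right, y up, looking along -z (the intrinsics and any distortion apply to the point x, -y, -z); pixel columns grow to the right and rows downward; lengths in m; the calibration is good to about 2 mm. A picture is of the moment at which its call begins. There is no depth.
- r.hand_in(): hands the job in; it is judged then, once.
The state is a dict: "clock": time; "joints": joint angles; "qvel": joint speeds; "tau": joint torques, N m; "tcp_pos": TCP position; "orientation": TCP orientation; "contact_force": force on the tool from outside, world axes, zero at the start; "moment": the same for the moment, N m; "grip_width": finger opening in m; "gripper_force": force on a finger pad.
Only numpy, scipy, OpenCV 4.12 (cv2) and the standard library are available. Lean on these libraries where they do the work, as an engineer would, in place of code of your own. Each camera call takes 0.05 s, during which the arm holds its last target. There are 200 camera calls.

## Working session

There is one attempt and no reset: what is moved stays moved. The work goes in short steps, Python scripts to look and compute and a shell command to move; the robot and the scene stay as the last step left them, time stands still between calls to the robot, and variables do not carry over. Pictures are saved under pics/ and viewed, at most 11 in all, crops included, and the job is handed in when it is done.

```bash
mkdir -p pics; cat > h.py <<'E'
import numpy as np, cv2
from bench import status, vision, r
def K(f):
    h,w=f["img"].shape[:2]; fl=h/2/np.tan(np.radians(f["fovy"])/2)
    return np.array([[fl,0,f["cx"]],[0,fl,f["cy"]],[0,0,1]])
def ray(f,uv):
    p=cv2.undistortPoints(np.array(uv,float).reshape(-1,1,2),K(f),np.array(f["distortion"],float)).reshape(-1,2)
    T=np.array(f["world_from_camera"])
    d=np.c_[p[:,0],-p[:,1],-np.ones(len(p))]@T[:3,:3].T
    return T[:3,3],d
def atz(f,uv,z):
    o,d=ray(f,uv); return o+d*((z-o[2])/d[:,2])[:,None]
def proj(f,P):
    T=np.array(f["world_from_camera"]); q=(np.atleast_2d(P)-T[:3,3])@T[:3,:3]
    q=q*[1,-1,-1]
    return cv2.projectPoints(q.reshape(-1,1,3),np.zeros(3),np.zeros(3),K(f),np.array(f["distortion"],float))[0].reshape(-1,2)
E
python3 - <<'E'
from h import *
import pickle
s=status.get_obs(); print({k:np.round(v,3) for k,v in s.items()})
for n in("top","scene"):
    f=vision.grab_frame(n); pickle.dump(f,open(n+".pkl","wb")); cv2.imwrite(f"pics/{n}.png",f["img"]); print(n,f["fovy"],f["distortion"],np.round(f["world_from_camera"],3))
E
```

```text
{'clock': np.float64(0.0), 'joints': array([-1.343,  0.478,  0.022,  1.556, -0.011,  1.109, -0.083]), 'qvel': array([-0.001, -0.001, -0.001, -0.002, -0.002, -0.001, -0.   ]), 'tau': array([ 0.0000e+00, -5.9645e+01,  1.6080e+00, -2.8119e+01,  1.3000e-02,
        1.0000e-02,  0.0000e+00]), 'tcp_pos': array([0.222, 0.637, 0.23 ]), 'orientation': array([-5.250e-01, -3.097e+00,  3.000e-03]), 'contact_force': array([-0.433, -0.417, -0.4  ]), 'moment': array([0.037, 0.011, 0.072]), 'gripper_force': np.float64(0.0), 'grip_width': np.float64(0.085)}
top 42.21279313277821 [-0.00635554  0.          0.          0.          0.        ] [[-0.312  0.877 -0.367 -0.003]
 [-0.95  -0.291  0.114  0.255]
 [-0.007  0.384  0.923  1.437]
 [ 0.     0.     0.     1.   ]]
scene 42.84467965372892 [-0.19961218  0.          0.          0.          0.        ] [[-0.698  0.437 -0.567 -0.475]
 [-0.716 -0.443  0.54   1.009]
 [-0.015  0.783  0.622  1.173]
 [ 0.     0.     0.     1.   ]]
```

View pics/top.png

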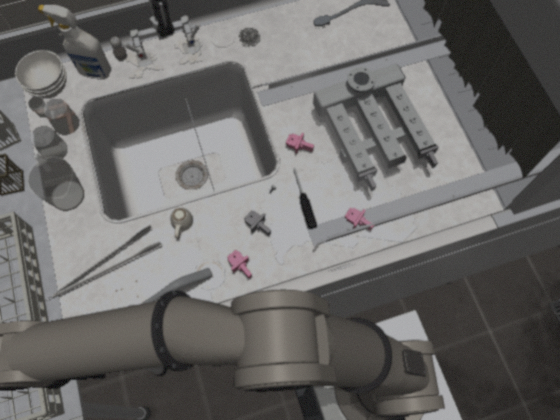

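View pics/scene.png

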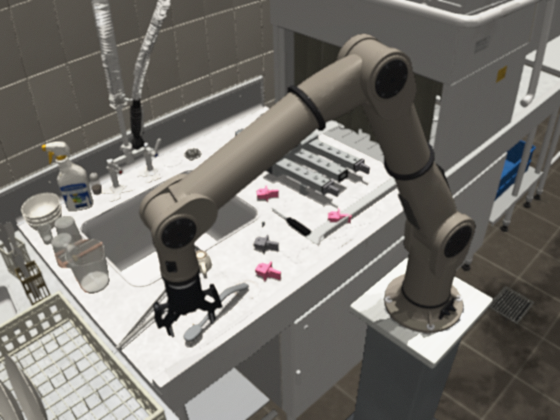

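The grey cap at top pixel (257,221) fits the description. The pink look-alikes at (298,142), (357,217) and (239,262) are excluded by colour. The middle pipe, with its mouth near (400,158), seems to be the open one. I'll confirm both in an enlarged crop.

```bash
python3 - <<'E'
from h import *
import pickle
f=pickle.load(open("top.pkl","rb"))["img"]
a=cv2.resize(f[190:250,230:310],None,fx=5,fy=5,interpolation=cv2.INTER_CUBIC)
b=cv2.resize(f[130:205,340:445],None,fx=3.8,fy=4,interpolation=cv2.INTER_CUBIC)
cv2.imwrite("pics/crop.png",np.hstack([a,b[:300,:399]]))
E
```

```text
(no output)
```

View pics/crop.png

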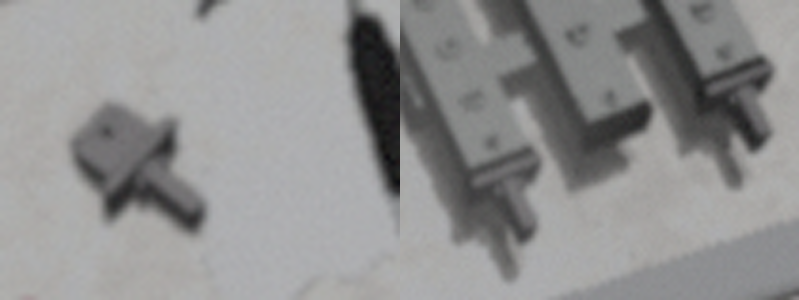

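The left crop confirms the grey cap, with its spigot up-left and its lug ending near top pixel (269,234). The right crop shows both outer pipes with flanges and lugs. The middle pipe, with its mouth corners near (387,162) and (406,155), has only the dark seal, so it is the open one.

```bash
python3 - <<'E'
from h import *
import pickle
from scipy.spatial.transform import Rotation as R
f=pickle.load(open("top.pkl","rb"))
print("flange top corners",atz(f,[(265,215),(251.6,227)],.038))
print("lug top end, spigot tip top",atz(f,[(269.5,232.5)],.032),atz(f,[(250,212)],.030))
print("mouth top corners",atz(f,[(387.4,162),(405.8,155)],.0765))
# far end of middle pipe by header approx, direction
print("side caps lug ends",atz(f,[(340+130/3.8,130+210/4),(340+365/3.8,130+135/4)],.073))
print("mug,brush,screwdriver",atz(f,[(180,218)],.05),atz(f,[(183,285)],.03),atz(f,[(307,210)],.01))
s=status.get_obs();print(R.from_rotvec(s["orientation"]).as_matrix().round(3))
w=vision.grab_frame("wrist"); print(w["fovy"],w["distortion"],np.round(w["world_from_camera"],3), proj(f,[s["tcp_pos"]]))
E
```

```text
flange top corners [[0.51077888 0.13599817 0.038     ]
 [0.48902387 0.18116658 0.038     ]]
lug top end, spigot tip top [[0.46068808 0.13925045 0.032     ]] [[0.53521891 0.17205202 0.03      ]]
mouth top corners [[ 0.5394705  -0.23092561  0.0765    ]
 [ 0.54342374 -0.28798299  0.0765    ]]
side caps lug ends [[ 0.49441349 -0.17389168  0.073     ]
 [ 0.49331671 -0.35829229  0.073     ]]
mug,brush,screwdriver [[0.57074352 0.35908531 0.05      ]] [[0.39439694 0.39918008 0.03      ]] [[0.49825044 0.01707556 0.01      ]]
[[-0.944  0.329 -0.   ]
 [ 0.329  0.944 -0.002]
 [-0.    -0.002 -1.   ]]
61.23007589801058 [-0.03634179  0.          0.          0.          0.        ] [[ 0.33  -0.91  -0.252  0.159]
 [ 0.944  0.317  0.09   0.659]
 [-0.002 -0.268  0.963  0.373]
 [ 0.     0.     0.     1.   ]] [[ 78.52467038 373.48008992]]
```

```bash
python3 -m handwheel '[{"dp":[-0.04,-0.038,0],"delta_rot":[0,0,-0.08]},{"dp":[-0.08,-0.076,0],"delta_rot":[0,0,-0.16]},{"dp":[-0.12,-0.114,0],"delta_rot":[0,0,-0.24]},{"dp":[-0.16,-0.152,0],"delta_rot":[0,0,-0.32]},{"dp":[-0.2,-0.19,0],"delta_rot":[0,0,-0.4]},{"dp":[-0.24,-0.228,0.01],"delta_rot":[0,0,-0.48]},{"dp":[-0.28,-0.266,0.01],"delta_rot":[0,0,-0.56]},{"dp":[-0.32,-0.304,0.02],"delta_rot":[0,0,-0.64]},{"dp":[-0.36,-0.342,0.02],"delta_rot":[0,0,-0.72]},{"dp":[-0.4,-0.379,0.02],"delta_rot":[0,0,-0.77]},{"dp":[-0.4,-0.379,0.02],"delta_rot":[0,0,-0.77]},{"dp":[-0.4,-0.379,0.02],"delta_rot":[0,0,-0.77]}]'
python3 - <<'E'
from h import *
import pickle
for n in("wrist","top","scene"):
    f=vision.grab_frame(n); pickle.dump(f,open(n+"2.pkl","wb")); cv2.imwrite(f"pics/{n}2.png",f["img"])
E
```

```text
clock: 1.65
tcp_pos: [0.4749, 0.148, 0.2111]
orientation: [0.676, -3.068, -0.001]
contact_force: [-0.2, -0.6, 0.0]
grip_width: 0.0853
gripper_force: 0.0
```

View pics/wrist2.png

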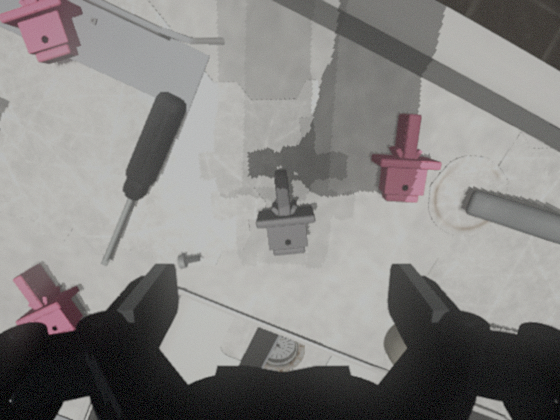

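The wrist view shows the grey cap at (285,220). Its lug points up (towards the robot) to (281,170), the flange runs along row 215 and the spigot goes down to row 253. I'll enlarge it to measure.

```bash
python3 - <<'E'
import cv2,numpy as np
f=cv2.imread("pics/wrist2.png")[160:260,230:340]
g=cv2.resize(f,None,fx=6,fy=6,interpolation=cv2.INTER_CUBIC)
g=np.clip(g.astype(float)*1.6,0,255).astype(np.uint8)
for i in range(0,110,10):cv2.putText(g,str(230+i),(i*6,10),0,.35,(0,0,255));cv2.line(g,(i*6,12),(i*6,18),(0,0,255))
for i in range(0,100,10):cv2.putText(g,str(160+i),(0,i*6+4),0,.35,(0,0,255))
cv2.imwrite("pics/c2.png",g)
E
```

```text
(no output)
```

View pics/c2.png

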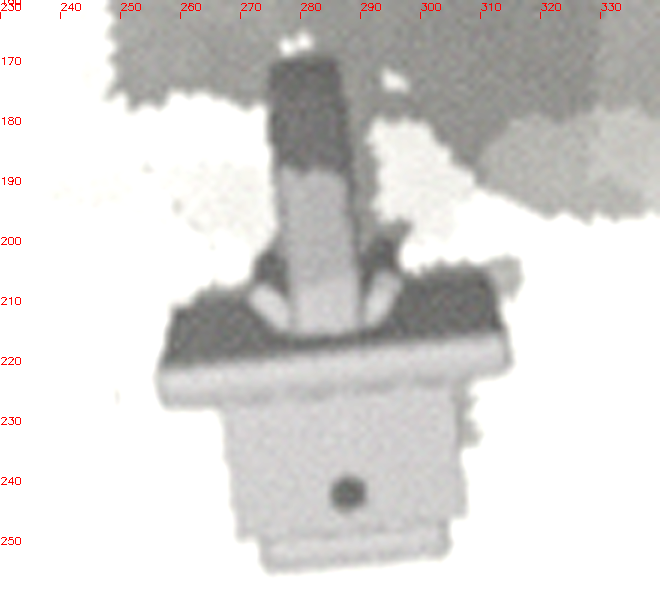

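```bash
cat > fit.py <<'E'
from h import *
from scipy.optimize import least_squares
def fitcap(f,obj,uv,p0,z=None):
    obj=np.array(obj,float);uv=np.array(uv,float)
    def P(p):
        c,s=np.cos(p[2]),np.sin(p[2]); zz=p[3] if z is None else z
        return np.c_[p[0]+c*obj[:,0]-s*obj[:,1],p[1]+s*obj[:,0]+c*obj[:,1],zz+obj[:,2]]
    r=least_squares(lambda p:(proj(f,P(p))-uv).ravel(),p0,loss="soft_l1")
    return r.x,np.round(proj(f,P(r.x))-uv,1),P(r.x)
E
python3 - <<'E'
from fit import *
import pickle
f=pickle.load(open("wrist2.pkl","rb"))
q=lambda *a:[(230+x/6,160+y/6) for x,y in a]
obj=np.array([(-8,28,19),(-8,-28,19),(0,28,19),(0,-28,19),(34,16,8),(34,-16,8),(-48,6,13),(-48,-6,13)])/1000
img=q((508,335),(158,368),(512,365),(162,402),(450,555),(268,570),(347,168),(280,168))
for o,i in((obj,img),(obj*[1,-1,1],img)):
    x,e,_=fitcap(f,o,i,[.5,.158,.44],.019);print(np.round(x,4),np.degrees(x[2]),e.tolist())
s=status.get_obs();print(s["tcp_pos"])
E
```

```text
[0.5075 0.1669 0.5296] 30.341868281713353 [[1.0, -0.6], [-0.5, -0.6], [1.0, 2.5], [-0.2, 1.8], [0.6, 1.0], [-1.1, 1.4], [0.2, -14.0], [-1.6, -12.8]]
[0.509  0.1635 0.3072] 17.601931181119202 [[-60.9, -1.5], [57.1, 0.2], [-62.5, 1.6], [55.1, 2.6], [-42.7, 0.4], [19.6, 1.7], [-5.2, -14.2], [19.0, -12.5]]
[0.47457335 0.14907508 0.21121343]
```

```bash
python3 - <<'E'
from fit import *
import pickle
f=pickle.load(open("wrist2.pkl","rb"))
q=lambda *a:[(230+x/6,160+y/6) for x,y in a]
obj=np.array([(-8,28,19),(-8,-28,19),(0,28,19),(0,-28,19),(34,16,8),(34,-16,8),(-48,6,-19),(-48,-6,-19),(-8,6,13),(-8,-6,13)])/1000
img=q((508,335),(158,368),(512,365),(162,402),(450,555),(268,570),(336,58),(272,60),(358,330),(292,333))
x,e,_=fitcap(f,obj,img,[.5,.158,.44],.019);print(np.round(x,4),np.degrees(x[2]),e.tolist())
c,s=np.cos(x[2]),np.sin(x[2]); g=np.array([x[0]-.028*c,x[1]-.028*s,.025]);print("grip",g)
from scipy.spatial.transform import Rotation as R
st=status.get_obs();M=R.from_rotvec(st["orientation"]).as_matrix();print(M.round(3))
tgt=g-[0,0,.019]
print("dp",M.T@(tgt-st["tcp_pos"]),"yaw of tool y",np.degrees(np.arctan2(M[1,1],M[0,1]))-90)
t=pickle.load(open("top.pkl","rb"));print(proj(t,[[x[0],x[1],.019]]))
E
```

```text
[0.5072 0.1662 0.5445] 31.199543103015692 [[0.4, -1.6], [-1.1, -0.7], [0.4, 1.5], [-0.6, 1.7], [0.7, 0.2], [-1.1, 1.1], [0.4, -1.8], [-0.8, -0.8], [1.7, -0.1], [0.1, 0.7]]
grip [0.48323485 0.15170574 0.025     ]
[[-0.906 -0.423 -0.   ]
 [-0.423  0.906  0.   ]
 [ 0.     0.    -1.   ]]
dp [-0.00899986 -0.00136612  0.20521118] yaw of tool y 25.015251709922424
[[255.20171268 221.7816737 ]]
```

```bash
python3 -m handwheel '[{"dp":[-0.009,-0.001,0.03],"delta_rot":[0,0,-0.108]},{"dp":[-0.009,-0.001,0.07],"delta_rot":[0,0,-0.108]},{"dp":[-0.009,-0.001,0.11],"delta_rot":[0,0,-0.108]},{"dp":[-0.009,-0.001,0.15],"delta_rot":[0,0,-0.108]},{"dp":[-0.009,-0.001,0.175],"delta_rot":[0,0,-0.108]},{"dp":[-0.009,-0.001,0.19],"delta_rot":[0,0,-0.108]},{"dp":[-0.009,-0.001,0.2],"delta_rot":[0,0,-0.108]},{"dp":[-0.009,-0.001,0.204],"delta_rot":[0,0,-0.108]},{"dp":[-0.009,-0.001,0.204],"delta_rot":[0,0,-0.108]}]' 0.6
python3 -m handwheel '[{"dp":[0,0,0],"delta_rot":[0,0,0]},{"dp":[0,0,0],"delta_rot":[0,0,0]},{"dp":[0,0,0],"delta_rot":[0,0,0]},{"dp":[0,0,0],"delta_rot":[0,0,0]},{"dp":[0,0,0],"delta_rot":[0,0,0]},{"dp":[0,0,0],"delta_rot":[0,0,0]},{"dp":[0,0,0],"delta_rot":[0,0,0]},{"dp":[0,0,0],"delta_rot":[0,0,0]}]' 0 80
python3 - <<'E'
from h import *
import pickle
for n in("wrist",):
    f=vision.grab_frame(n); pickle.dump(f,open(n+"3.pkl","wb")); cv2.imwrite(f"pics/{n}3.png",f["img"])
E
```

```text
clock: 2.92
tcp_pos: [0.4841, 0.1508, 0.0077]
orientation: [-0.841, 3.026, 0.0]
contact_force: [1.2, 0.1, 0.4]
grip_width: 0.0512
gripper_force: 0.0
clock: 3.92
tcp_pos: [0.4841, 0.1507, 0.008]
orientation: [-0.841, 3.026, 0.0]
contact_force: [-0.9, 0.4, 5.3]
grip_width: 0.0104
gripper_force: 78.2
```

View pics/wrist3.png

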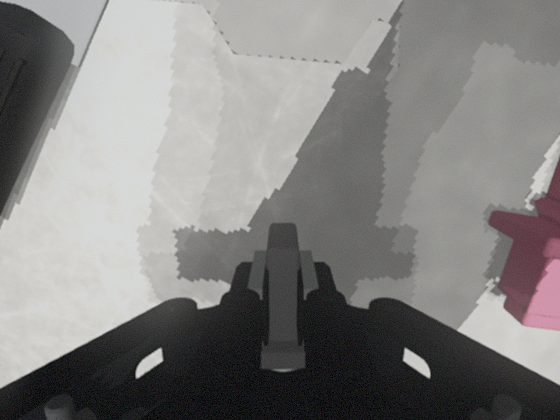

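Grasp confirmed: the lug is between the pads at columns 268–300, its end is at row 222, the width is 10.4 mm and the grip 78 N. Next I'll lift and go to a spot where the wrist camera looks down on the open mouth.

```bash
python3 -m handwheel '[{"dp":[0,0,-0.02],"delta_rot":[0,0,0]},{"dp":[0,0,-0.07],"delta_rot":[0,0,0]},{"dp":[0.01,-0.03,-0.12],"delta_rot":[0,0,0.04]},{"dp":[0.025,-0.08,-0.16],"delta_rot":[0,0,0.1]},{"dp":[0.04,-0.13,-0.2],"delta_rot":[0,0,0.18]},{"dp":[0.055,-0.185,-0.24],"delta_rot":[0,0,0.26]},{"dp":[0.07,-0.24,-0.24],"delta_rot":[0,0,0.34]},{"dp":[0.085,-0.295,-0.24],"delta_rot":[0,0,0.42]},{"dp":[0.1,-0.35,-0.24],"delta_rot":[0,0,0.5]},{"dp":[0.11,-0.395,-0.24],"delta_rot":[0,0,0.545]},{"dp":[0.114,-0.411,-0.24],"delta_rot":[0,0,0.545]},{"dp":[0.114,-0.411,-0.24],"delta_rot":[0,0,0.545]}]'
python3 - <<'E'
from h import *
import pickle
for n in("wrist","top","scene"):
    f=vision.grab_frame(n); pickle.dump(f,open(n+"4.pkl","wb")); cv2.imwrite(f"pics/{n}4.png",f["img"])
print({k:np.round(v,3) for k,v in status.get_obs().items()})
E
```

```text
clock: 5.48
tcp_pos: [0.5977, -0.2608, 0.2467]
orientation: [-0.006, -3.14, -0.0]
contact_force: [-0.1, 0.7, -1.2]
grip_width: 0.0104
gripper_force: 78.2
{'clock': np.float64(5.625), 'joints': array([ 0.02 ,  0.445,  0.406,  1.619, -0.192,  1.118,  2.047]), 'qvel': array([-0.005, -0.003, -0.   , -0.001,  0.001, -0.002,  0.002]), 'tau': array([ 9.0600e-01, -5.4672e+01,  7.0940e+00, -2.8443e+01,  5.5000e-02,
       -3.8000e-02, -1.0000e-03]), 'tcp_pos': array([ 0.598, -0.258,  0.247]), 'orientation': array([-0.000e+00, -3.141e+00, -3.000e-03]), 'contact_force': array([-0.549,  0.112, -2.72 ]), 'moment': array([-0.001,  0.044,  0.009]), 'gripper_force': np.float64(78.214), 'grip_width': np.float64(0.01)}
```

View pics/wrist4.png

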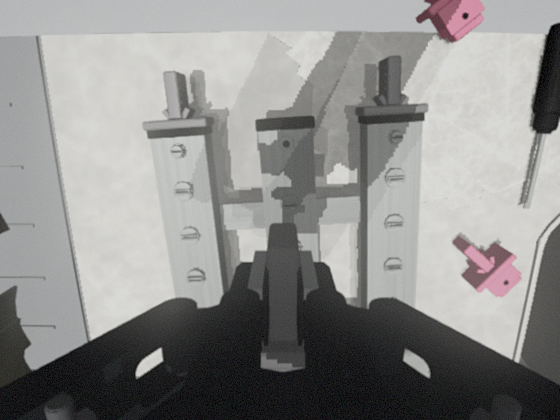

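The wrist view shows the open middle mouth, with its black seal top at (257..315, ~122). Fitted caps sit on either side, with flanges at (145..212, 125) and (358..428, 110). I'll enlarge this for the fit.

```bash
python3 - <<'E'
import cv2,numpy as np
f=cv2.imread("pics/wrist4.png")[90:290,140:435]
g=cv2.resize(f,None,fx=2.7,fy=2.7,interpolation=cv2.INTER_CUBIC)
c=cv2.resize(cv2.imread("pics/wrist4.png")[105:150,245:330],None,fx=6,fy=6,interpolation=cv2.INTER_CUBIC)
g=np.clip(g.astype(float)*1.3,0,255).astype(np.uint8)
g[330:600-0][:0]
out=np.vstack([g[:330],np.pad(np.clip(c*1.8,0,255).astype(np.uint8),((0,0),(0,g.shape[1]-c.shape[1]),(0,0)))])
cv2.imwrite("pics/c4.png",out);print(out.shape)
E
```

```text
(600, 796, 3)
```

View pics/c4.png

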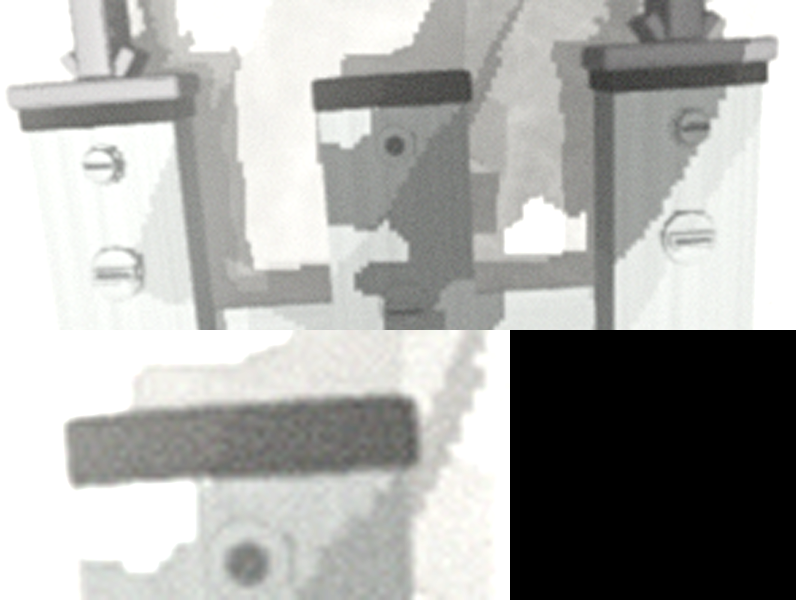

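```bash
python3 - <<'E'
from fit import *
import pickle
f=pickle.load(open("wrist4.pkl","rb"))
obj=np.array([(0,-25.5,17.5),(0,25.5,17.5),(10,25.5,17.5),(10,-25.5,17.5),(-8,-123,19),(-8,-67,19),(-8,67,19),(-8,123,19)])/1000
uv=[(256.2,120.8),(314,116.3),(314.7,127.3),(256.7,131),(143.7,124.1),(211.5,118.1),(355.9,107.8),(427.4,104.1)]
for sl in (slice(0,8),slice(0,4)):
    x,e,_=fitcap(f,obj[sl],uv[sl],[.53,-.26,0],.06);print(np.round(x,4),np.degrees(x[2]),e.tolist())
a=atz(f,[(205.9,135.2),(213,210.4),(366.7,123.3),(366.7,210.4)],.076);print(a)
for i in(0,2):d=a[i+1]-a[i];print("yaw",np.degrees(np.arctan2(d[1],d[0])))
t=pickle.load(open("top.pkl","rb"));
x,e,_=fitcap(t,obj[:2],[(387.4,162),(405.8,155)],[.53,-.26,0],.06);print(x,e.tolist())
s=status.get_obs();print(s["tcp_pos"])
T=np.array(f["world_from_camera"]);print(T.round(3))
E
```

```text
[ 0.5392 -0.2587  0.0668] 3.82565352764004 [[-0.9, 2.3], [0.7, 2.5], [0.5, 3.3], [-0.4, 3.9], [-2.4, -1.7], [-5.7, -0.9], [7.5, -2.1], [1.9, -2.8]]
[ 0.5367 -0.2587  0.0656] 3.758518678549837 [[-1.0, -0.7], [0.7, -0.5], [0.6, 0.4], [-0.4, 0.9]]
[[ 0.55090667 -0.32752215  0.076     ]
 [ 0.61895065 -0.3250794   0.076     ]
 [ 0.54136069 -0.18808185  0.076     ]
 [ 0.61954681 -0.18362687  0.076     ]]
yaw 2.0560066798566057
yaw 3.261134124548289
[ 0.54934841 -0.23430515 -0.85917701] [[8.1, 0.7], [-26.8, -0.7]]
[ 0.59825243 -0.25795012  0.24708034]
[[ 0.004 -0.964 -0.266  0.53 ]
 [ 1.     0.004  0.001 -0.261]
 [-0.    -0.266  0.964  0.39 ]
 [ 0.     0.     0.     1.   ]]
```

```bash
python3 -m handwheel '[{"dp":[0,0,0],"delta_rot":[0,0,0.0]}]'; python3 - <<'E'
from fit import *
from scipy.spatial.transform import Rotation as R
S=[]
for i in range(6):
    f=vision.grab_frame("wrist"); S.append(status.get_obs())
P=np.array([s["tcp_pos"] for s in S]);print(P.round(4),np.mean([s["contact_force"] for s in S],0))
p=P.mean(0);M=R.from_rotvec(np.mean([s["orientation"] for s in S],0)).as_matrix();print(M.round(3))
pts=[p+M@np.array([-a[0]-.0278,a[1],-(a[2]+.011)]) for a in [(-.048,.006,.013),(-.048,-.006,.013),(-.048,.006,-.019),(-.048,-.006,-.019)]]
print(proj(f,pts))
g=f["img"][:,:,:].astype(int).mean(2)
print(g[230,255:312].astype(int)); print(g[210:235,283].astype(int))
E
```

```text
clock: 5.75
tcp_pos: [0.5984, -0.2585, 0.2474]
orientation: [0.001, 3.142, 0.002]
contact_force: [0.1, 0.1, -1.6]
grip_width: 0.0105
gripper_force: 78.2
[[ 0.5984 -0.2588  0.2475]
 [ 0.5983 -0.2592  0.2475]
 [ 0.5983 -0.2595  0.2475]
 [ 0.5983 -0.2597  0.2475]
 [ 0.5982 -0.2599  0.2474]
 [ 0.5982 -0.2601  0.2474]] [-0.03653653  0.05333806 -1.47135806]
[[-1.     0.002  0.   ]
 [ 0.002  1.     0.   ]
 [-0.     0.    -1.   ]]
[[300.5719145  246.59123136]
 [267.10290049 246.61200403]
 [297.12540922 219.89339192]
 [270.17657591 219.91164131]]
[197 197 198 198 197 197 195 198 196 193 173 162 161 148 104  74  74  76
  80  78  82  81  80  79  77  78  76  78  74  81  70  78  76  76  76  79
  76  80  77  76  78  86 115 120 119 119 120 116 120 123 117 121 122 118
 116 117 118]
[117 117 123 121 118 118 119 123 121 120 119 122 105  84  76  72  74  80
  79  75  74  75  80  79  72]
```

```bash
python3 - <<'E'
from fit import *
import pickle
f=pickle.load(open("wrist4.pkl","rb"));t=pickle.load(open("top.pkl","rb"));s=pickle.load(open("scene.pkl","rb"))
for h in(0,.02,.04,.06):
    print(h,atz(f,[(200,36),(400,33)],h).round(3).tolist(),atz(t,[(379.5,205),(421,192)],h).round(3).tolist())
for n,g,b in(("t",t,(330,150,130,90)),):
    pass
c=lambda g,x0,x1,y0,y1,k:cv2.resize(g["img"][y0:y1,x0:x1],None,fx=k,fy=k,interpolation=cv2.INTER_CUBIC)
cv2.imwrite("pics/rail.png",c(s,280,420,140,250,5))
E
```

```text
0 [[0.457, -0.344, 0.0], [0.454, -0.141, 0.0]] [[0.451, -0.185, 0.0], [0.451, -0.313, 0.0]]
0.02 [[0.46, -0.34, 0.02], [0.458, -0.147, 0.02]] [[0.445, -0.179, 0.02], [0.445, -0.305, 0.02]]
0.04 [[0.464, -0.336, 0.04], [0.462, -0.154, 0.04]] [[0.439, -0.173, 0.04], [0.439, -0.297, 0.04]]
0.06 [[0.468, -0.331, 0.06], [0.466, -0.16, 0.06]] [[0.432, -0.166, 0.06], [0.432, -0.289, 0.06]]
```

View pics/rail.png

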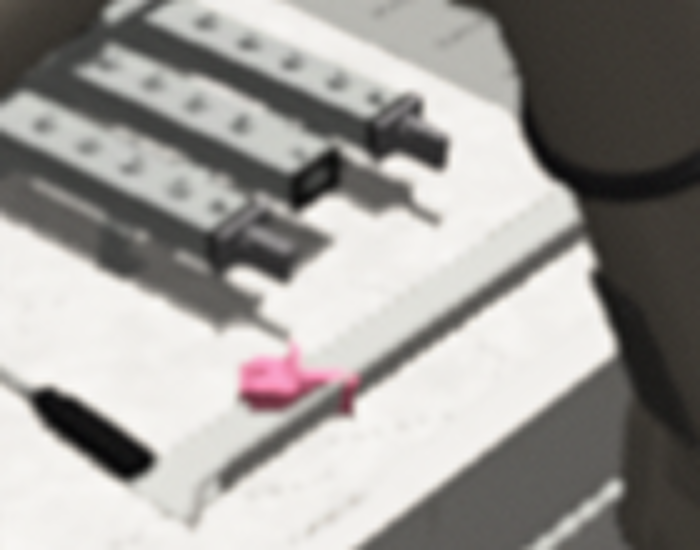

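The strip in front of the mouths is a low rail, about 10 mm high at its near side, so the cap clears it. The crop also shows the open middle seal at crop (315,180). Moving to the pre-insertion pose.

```bash
python3 -m handwheel '[{"dp":[0.03,0,0],"delta_rot":[0,0,-0.02]},{"dp":[0.07,0,0],"delta_rot":[0,0,-0.04]},{"dp":[0.11,-0.003,0.01],"delta_rot":[0,0,-0.067]},{"dp":[0.149,-0.005,0.04],"delta_rot":[0,0,-0.067]},{"dp":[0.149,-0.005,0.08],"delta_rot":[0,0,-0.067]},{"dp":[0.149,-0.005,0.12],"delta_rot":[0,0,-0.067]},{"dp":[0.149,-0.005,0.16],"delta_rot":[0,0,-0.067]},{"dp":[0.149,-0.005,0.185],"delta_rot":[0,0,-0.067]},{"dp":[0.149,-0.005,0.195],"delta_rot":[0,0,-0.067]},{"dp":[0.149,-0.005,0.198],"delta_rot":[0,0,-0.067]},{"dp":[0.149,-0.005,0.198],"delta_rot":[0,0,-0.067]},{"dp":[0.149,-0.005,0.198],"delta_rot":[0,0,-0.067]}]'
cat > where.py <<'E'
from fit import *
from scipy.spatial.transform import Rotation as R
import time
S=[]
for i in range(6): vision.grab_frame("wrist"); S.append(status.get_obs())
m=lambda k:np.mean([s[k] for s in S],0)
p=m("tcp_pos");M=R.from_rotvec(S[-1]["orientation"]).as_matrix()
cap=p+M@np.array([-.0278,0,-.011]); a=np.radians(3.75)
Rs=np.array([[np.cos(a),-np.sin(a),0],[np.sin(a),np.cos(a),0],[0,0,1]])
print("tcp",p.round(4),"spread",np.ptp([s["tcp_pos"] for s in S],0).round(4),"cap in seal",(Rs.T@(cap-[.5367,-.2587,.06])).round(4),"yaw",np.degrees(np.arctan2(-M[1,0],-M[0,0])).round(2),"tilt",M[2].round(3),"F in seal",(Rs.T@m("contact_force")).round(2),"M",m("moment").round(2),m("gripper_force").round(1),S[-1]["clock"])
E
python3 where.py; python3 - <<'E'
from fit import *
import pickle
f=vision.grab_frame("scene");t=vision.grab_frame("top")
pickle.dump((f,t),open("pre.pkl","wb"))
c=lambda g,x0,x1,y0,y1,k:cv2.resize(g["img"][y0:y1,x0:x1],None,fx=k,fy=k,interpolation=cv2.INTER_CUBIC)
a=c(f,300,380,140,220,5);b=c(t,350,430,120,200,5)
cv2.imwrite("pics/pre.png",np.hstack([a,b]))
E
```

```text
clock: 7.55
tcp_pos: [0.4499, -0.2652, 0.0502]
orientation: [-0.101, 3.138, -0.001]
contact_force: [-0.0, 0.2, -0.9]
grip_width: 0.0107
gripper_force: 78.2
tcp [ 0.4495 -0.265   0.0498] spread [0.0004 0.0003 0.0006] cap in seal [-0.0596 -0.0006  0.0008] yaw 3.69 tilt [-0. -0. -1.] F in seal [ 0.05  0.02 -1.7 ] M [-0.01  0.02 -0.01] 78.2 7.85
```

View pics/pre.png

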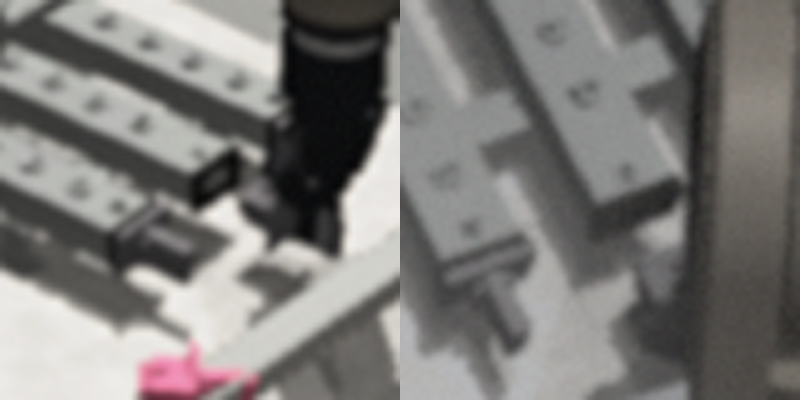

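The scene crop shows the spigot pointing at the middle mouth, seal at crop (215,180), cap at (262,195). Advancing with the offsets trimmed.

```bash
python3 -m handwheel '[{"dp":[-0.008,0.0006,0.0008],"delta_rot":[0,0,0]},{"dp":[-0.016,0.0006,0.0008],"delta_rot":[0,0,0]},{"dp":[-0.022,0.0006,0.0008],"delta_rot":[0,0,0]},{"dp":[-0.027,0.0006,0.0008],"delta_rot":[0,0,0]},{"dp":[-0.03,0.0006,0.0008],"delta_rot":[0,0,0]},{"dp":[-0.032,0.0006,0.0008],"delta_rot":[0,0,0]},{"dp":[-0.032,0.0006,0.0008],"delta_rot":[0,0,0]},{"dp":[-0.032,0.0006,0.0008],"delta_rot":[0,0,0]}]'; python3 where.py
```

```text
clock: 8.95
tcp_pos: [0.4809, -0.2623, 0.0485]
orientation: [0.1, -3.14, -0.0]
contact_force: [-0.3, -0.7, -1.1]
grip_width: 0.0103
gripper_force: 78.2
tcp [ 0.4809 -0.2623  0.0485] spread [0.0002 0.     0.    ] cap in seal [-0.0281  0.     -0.0005] yaw 3.67 tilt [-0.  0. -1.] F in seal [-0.33  0.11 -1.71] M [-0.02  0.02  0.02] 78.2 9.25
```

```bash
python3 -m handwheel '[{"dp":[-0.002,0,-0.0004],"delta_rot":[0,0,0]},{"dp":[-0.004,0,-0.0004],"delta_rot":[0,0,0]},{"dp":[-0.006,0,-0.0004],"delta_rot":[0,0,0]},{"dp":[-0.008,0,-0.0004],"delta_rot":[0,0,0]},{"dp":[-0.01,0,-0.0004],"delta_rot":[0,0,0]},{"dp":[-0.012,0,-0.0004],"delta_rot":[0,0,0]},{"dp":[-0.012,0,-0.0004],"delta_rot":[0,0,0]}]'; python3 where.py
```

```text
clock: 10.12
tcp_pos: [0.4932, -0.2615, 0.0489]
orientation: [-0.101, 3.14, -0.0]
contact_force: [-0.2, -0.3, -2.1]
grip_width: 0.0102
gripper_force: 78.2
tcp [ 0.493  -0.2615  0.0489] spread [0.0002 0.     0.    ] cap in seal [-0.016   0.     -0.0001] yaw 3.67 tilt [ 0.  0. -1.] F in seal [ 0.06  0.32 -1.47] M [-0.03  0.02 -0.01] 78.2 10.425
```

```bash
python3 -m handwheel '[{"dp":[-0.002,0,0],"delta_rot":[0,0,0]},{"dp":[-0.004,0,0],"delta_rot":[0,0,0]},{"dp":[-0.006,0,0],"delta_rot":[0,0,0]},{"dp":[-0.008,0,0],"delta_rot":[0,0,0]},{"dp":[-0.01,0,0],"delta_rot":[0,0,0]},{"dp":[-0.012,0,0],"delta_rot":[0,0,0]},{"dp":[-0.012,0,0],"delta_rot":[0,0,0]}]'; python3 where.py
```

```text
clock: 11.3
tcp_pos: [0.5052, -0.2607, 0.0489]
orientation: [-0.101, 3.14, -0.0]
contact_force: [1.0, 0.7, -1.5]
grip_width: 0.0104
gripper_force: 78.2
tcp [ 0.5049 -0.2607  0.0489] spread [0.0001 0.     0.    ] cap in seal [-0.004   0.     -0.0001] yaw 3.67 tilt [ 0.  0. -1.] F in seal [ 0.   -0.05 -1.57] M [0.01 0.04 0.  ] 78.2 11.6
```

```bash
python3 -m handwheel '[{"dp":[-0.001,0,0],"delta_rot":[0,0,0]},{"dp":[-0.002,0,0],"delta_rot":[0,0,0]},{"dp":[-0.003,0,0],"delta_rot":[0,0,0]},{"dp":[-0.004,0,0],"delta_rot":[0,0,0]},{"dp":[-0.004,0,0],"delta_rot":[0,0,0]}]'; python3 where.py
```

```text
clock: 12.22
tcp_pos: [0.5084, -0.2605, 0.0487]
orientation: [0.1, -3.139, -0.001]
contact_force: [-1.0, 0.5, -1.0]
grip_width: 0.0102
gripper_force: 78.3
tcp [ 0.5085 -0.2605  0.0487] spread [0.0002 0.0001 0.    ] cap in seal [-0.0004  0.     -0.0003] yaw 3.66 tilt [ 0.001  0.    -1.   ] F in seal [-2.67 -0.1  -1.19] M [-0.03  0.54 -0.07] 78.3 12.525
```

```bash
python3 -m handwheel '[{"dp":[-0.0005,0,0],"delta_rot":[0,0,0]},{"dp":[-0.001,0,0],"delta_rot":[0,0,0]},{"dp":[-0.0015,0,0],"delta_rot":[0,0,0]},{"dp":[-0.0015,0,0],"delta_rot":[0,0,0]}]'; python3 where.py
```

```text
clock: 13.02
tcp_pos: [0.5095, -0.2604, 0.0487]
orientation: [0.1, -3.138, -0.001]
contact_force: [-5.7, -0.3, 0.2]
grip_width: 0.0107
gripper_force: 78.5
tcp [ 0.5094 -0.2604  0.0487] spread [0.0001 0.     0.0001] cap in seal [ 0.0005  0.0001 -0.0004] yaw 3.65 tilt [ 0.002  0.001 -1.   ] F in seal [-5.74  0.18  0.45] M [-0.03  1.16 -0.12] 78.5 13.325
```

```bash
python3 -m handwheel '[{"dp":[-0.001,0,0],"delta_rot":[0,0,0]},{"dp":[-0.002,0,0],"delta_rot":[0,0,0]},{"dp":[-0.0025,0,0],"delta_rot":[0,0,0]},{"dp":[-0.0025,0,0],"delta_rot":[0,0,0]}]'; python3 where.py
```

```text
clock: 13.82
tcp_pos: [0.5103, -0.2603, 0.0483]
orientation: [0.099, -3.136, -0.002]
contact_force: [-8.8, -0.0, 1.8]
grip_width: 0.0104
gripper_force: 78.7
tcp [ 0.5103 -0.2603  0.0483] spread [0.     0.0001 0.    ] cap in seal [ 0.0014  0.     -0.0008] yaw 3.59 tilt [ 0.004  0.001 -1.   ] F in seal [-8.85  0.47  1.54] M [-0.04  1.78 -0.16] 78.7 14.125
```

```bash
python3 -m handwheel '[{"dp":[-0.001,0,-0.0002],"delta_rot":[0,0,0]},{"dp":[-0.002,0,-0.0004],"delta_rot":[0,0,0]},{"dp":[-0.0025,0,-0.0004],"delta_rot":[0,0,0]},{"dp":[-0.0025,0,-0.0004],"delta_rot":[0,0,0]}]'; python3 where.py
```

```text
clock: 14.62
tcp_pos: [0.5111, -0.2602, 0.0483]
orientation: [0.097, -3.133, -0.003]
contact_force: [-11.8, -0.3, 3.0]
grip_width: 0.0104
gripper_force: 78.8
tcp [ 0.5112 -0.2603  0.0484] spread [0. 0. 0.] cap in seal [ 0.0023  0.     -0.0008] yaw 3.56 tilt [ 0.007  0.002 -1.   ] F in seal [-12.32   0.64   2.66] M [-0.05  2.44 -0.14] 78.8 14.925
```

```bash
for i in 1 2 3; do python3 -m handwheel '[{"dp":[0,0,0],"delta_rot":[0,0,0]},{"dp":[0,0,0],"delta_rot":[0,0,0]},{"dp":[0,0,0],"delta_rot":[0,0,0]},{"dp":[0,0,0],"delta_rot":[0,0,0]},{"dp":[0,0,0],"delta_rot":[0,0,0]},{"dp":[0,0,0],"delta_rot":[0,0,0]},{"dp":[0,0,0],"delta_rot":[0,0,0]},{"dp":[0,0,0],"delta_rot":[0,0,0]},{"dp":[0,0,0],"delta_rot":[0,0,0]},{"dp":[0,0,0],"delta_rot":[0,0,0]},{"dp":[0,0,0],"delta_rot":[0,0,0]},{"dp":[0,0,0],"delta_rot":[0,0,0]}]' | grep -E "clock|contact"; done; python3 where.py; python3 - <<'E'
from fit import *
f=vision.grab_frame("scene");a=cv2.resize(f["img"][140:220,300:380],None,fx=6,fy=6,interpolation=cv2.INTER_CUBIC);cv2.imwrite("pics/end.png",a)
E
```

```text
clock: 16.42
contact_force: [-13.3, -0.9, 3.1]
clock: 17.92
contact_force: [-13.3, -0.9, 3.8]
clock: 19.42
contact_force: [-12.6, 0.1, 2.5]
tcp [ 0.5112 -0.2602  0.0484] spread [0.     0.0001 0.    ] cap in seal [ 0.0023  0.     -0.0008] yaw 3.56 tilt [ 0.007  0.002 -1.   ] F in seal [-12.57   0.53   3.16] M [-0.07  2.42 -0.13] 78.8 19.725
```

View pics/end.png

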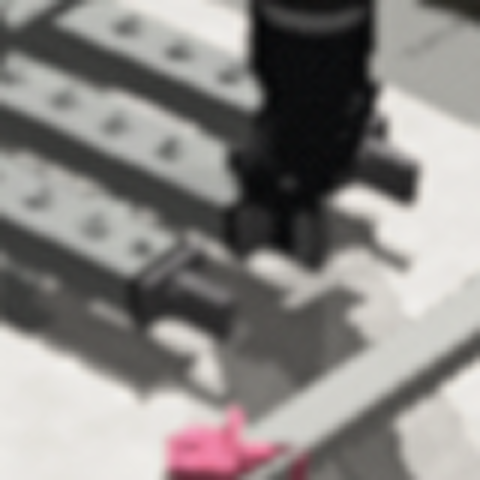

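The crop shows the flange up against the middle mouth at (235,200), with the gripper still on the lug. The push is steady at about 12.6 N and has been held for over 4.5 s.

```bash
python3 -c "
from bench import r
print(r.hand_in())"
```

```text
the job is handed in; nothing more can be done
None
```

The grey cap is in the open middle pipe, pressed on the seal at about 12.6 N (measured at the wrist) for over 4.5 s and still gripped; I handed the job in at about 20 s, and the hand-in returned no verdict.

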